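Find the stamped parts tray and push it to dispatch

TASK

One of the two blue parts trays carries an inspection stamp underneath. With the fingertips only, tip each tray towards the robot over the edge of the dark wooden board, until both lie on their near sides with the undersides facing the far side of the bench. Then let the stamped tray back down flat and gently push it along the bench squarely up against the dispatch rail; leave the unstamped one lying on its side where it was tipped, lift nothing, and do not disturb the other things.

Things in the scene. Friction and masses are not known exactly. Their poses are not given: they have to be found in the camera images.
- tray_a: One tray (left or right): deep open blue plastic tray, in mm 100 (x) by 160 (y) by 90 high, walls 4, floor 8 thick, about 0.4 kg, centre of mass 30 up (tipped past about 60 degrees it falls on over onto its side). Origin: centre of the underside; z out of its opening (up), x away from the robot. Starts flat, its near long side 4 to 14 beyond the tipping board
- tray_b: The other tray, alike: deep open blue plastic tray, in mm 100 (x) by 160 (y) by 90 high, walls 4, floor 8 thick, about 0.4 kg, centre of mass 30 up (tipped past about 60 degrees it falls on over onto its side). Origin: centre of the underside; z out of its opening (up), x away from the robot. Starts flat, its near long side 4 to 14 beyond the tipping board
- tray_a_near_edge (a point): Middle of tray_a's lower near edge (the long edge next to the tipping board, 50 mm to -x of the origin), the edge that it tips about
- tray_b_near_edge (a point): The same point of tray_b
- stamp (a point): Centre of the round inspection stamp (white disc 68 mm across with a black ring and bar) printed flat on the underside of one of the two trays, in the middle; it is hidden beneath that tray and rises with it when that tray is tipped
- tipping_board: Dark wooden board fixed to the bench on the robot's side of the trays, 130 (x) by 480 (y) by 5 mm thick. A tray slides up to its far edge (65 mm to +x of the origin), is stopped by it, and tips over it onto the board. Origin: centre of its underside; y to the robot's left, x towards the trays
- dispatch_rail: Dispatch line: a low aluminium rail fixed to the bench beyond the trays, 20 (x) by 620 (y) by 18 mm high. Origin: centre of its underside; y along it to the robot's left, x away from the robot. The near face is 10 mm to -x of the origin
- solder_spool: Bystander: reel of solder, diameter 50, height 50 mm, between the trays; origin at the centre of its underside
- flux_bottle: Bystander: small white bottle, diameter 34, height 75 mm, in the gap between the trays' ways to the rail; origin at the centre of its underside
- screw_jar: Bystander: glass jar, diameter 56, height 70 mm, right of the trays; origin at the centre of its underside
- heat_sink: Bystander: finned aluminium block 80 by 50 by 32 mm, right of the board; origin at the centre of its underside
- screwdriver: Bystander: screwdriver lying to the left of the board
- pocket_meter: Bystander: orange hand-held meter 150 by 75 by 35 mm lying to the right of the trays; origin at the centre of its underside
- mug: Bystander: white mug, diameter 76, height 90 mm, left of the trays; origin at the centre of its underside
Things that resemble listed ones, but are neither listed nor needed, are in the scene too. Leave any orange or yellow look-alike of the tray_a alone.

How it is judged:
By the outcome, as a careful person would: the job done as asked, in the order asked, and still so for the second after the job is handed in, with the robot touching nothing.
It also fails if it takes over 72 s, if anything falls off the work surface, if the arm or the gripper's body presses on something with over 40 N, if the wrist force passes 120 N, or if a joint passes its speed limit or range.

ROBOT

A 7-joint arm with a two-finger parallel gripper is mounted at the origin on the work surface. World frame = base frame: x ahead of the robot, y to its left, z up, the work surface at z = 0. Lengths are in m, angles in rad, forces in N, time in s.
With the tool pointing down it reaches from about 0.4 to 0.85 m from the base axis. Payload 10.4 kg.
Tool frame: the origin (TCP) lies between the finger pads; the fingertips stand 14 mm ahead of it and the grasp point (between the pads) lies 5 mm behind it; z points along the fingers, y is the direction in which the jaws open and shut (so a half turn about z gives the same grasp; the last joint's range is limited). The gripper opens to 87 mm and grips with 3 to 60 N. Pads are 19 mm wide; open, the fingers measure 117 mm over their backs; the gripper's body (75 mm by 190 mm) begins 51 mm behind the grasp point.
Start: joints at [1.11, 0.332, -0.065, 1.46, 0.022, 1.35, -0.088], TCP at [0.265, -0.566, 0.237] pointing down, gripper open.
Joint ranges: [-2.6, 2.6], [-0.5, 2.12], [-1.47, 1.34], [0.16, 2.42], [-1.27, 4.41], [0.06, 2.06], [-2.6, 2.6]. Speed limits (rad/s): [2.22, 2.22, 2.79, 2.79, 3.14, 3.14, 3.14].

INTERFACE

Orientations are given as a unit quaternion [x, y, z, w].
In Python, from bench import readout, camera, calibration, order gives the robot as it stands.
- The arm moves only by the tool apply_moves, never from a script. Its argument "deltas" is a list of rows, each an object with "translation": the shift along the world's x, y, z in m, a list of three; "turn": the turn, a rotation vector about the world's x, y, z in rad, a list of three; "hand": the finger opening in m, from 0 to 0.087. A call has 1 to 5 rows; each row shifts and turns the pose as measured when the row begins; what a row does not reach is not made up. A row lasts 1/10 s, in which the tool goes at most 50 mm and 8.59 degrees, less where a joint would pass 70% of its speed; a pose out of reach is approached as far as the arm can. A call with a gripper value outside its range is refused whole. The fingers move at their own pace and stop on an object; "newtons" is the grip in N (left out, the last holds). Time passes only in rows, so rows that do not move let the fingers close. It gives the time, the measured TCP pose, the force and the opening at its end, in the units of the state.
- readout.read_state(): the state, without advancing time (a new reading comes with each control period).
- camera(name): name is "scene" or "top"; returns the picture (420x560x3 uint8, red, green, blue); there is no depth.
- calibration(name): a dict with "fx", "fy", "cx", "cy" (pixels), "D" ([k1, k2, p1, p2, k3] as OpenCV has them; the pictures are not rectified), "extrinsics" (4x4, takes a point from world to camera coordinates). Camera axes: x right, y down, z forward; pixel columns grow to the right and rows downward; lengths in m; the calibration is good to about 2 mm. A picture is of the moment at which its call begins. calibration takes no time and is no camera call.
- order.close_job(): hands the job in, once; it reports no verdict.
The state is a dict: "time": time; "joint_positions": joint angles; "joint_vel": joint speeds; "joint_torque": joint torques, N m; "ee_pos": TCP position; "eef_rot": TCP orientation; "ft_force": force on the tool from outside, world axes, zero at the start; "torque": the same for the moment, N m; "width": finger opening in m.
Only numpy, scipy, OpenCV 4.12 (cv2) and the standard library are available. Lean on these libraries where they do the work, as an engineer would, in place of code of your own. Each camera call takes 0.05 s, during which the arm holds its last target. There are 200 camera calls.

## Working session

There is one attempt and no reset: what is moved stays moved. The work goes in short steps, Python scripts to look and compute and a tool call to move; the robot and the scene stay as the last step left them, time stands still between calls to the robot, and variables do not carry over. Pictures are saved under pics/ and viewed, about 8 in all and at most 12, crops included, and the job is handed in when it is done.

Besides the shell and the picture viewer there is one more tool, called after "Call:" as name([rows], argument=value, ...), one row to a line, values as JSON. apply_moves: Moves the arm, as the interface text tells. Its arguments: {"type":"object","properties":{"deltas":{"type":"array","items":{"type":"object","properties":{"translation":{"type":"array","items":{"type":"number"}},"turn":{"type":"array","items":{"type":"number"}},"hand":{"type":"number"}}}},"newtons":{"type":"number"}},"required":["deltas"]}

```bash
mkdir -p pics
python3 - <<'E'
from bench import readout, camera, calibration
import cv2
for n in("scene","top"):
    cv2.imwrite(f"pics/{n}0.png",cv2.resize(camera(n)[:,:,::-1],(800,600),interpolation=cv2.INTER_CUBIC))
    c=calibration(n);print(n,{k:c[k] for k in c})
print(readout.read_state())
E
```

```text
scene {'fx': 398.08516655249423, 'fy': 398.08516655249423, 'cx': 273.45885762597123, 'cy': 206.6326882307274, 'D': array([-0.02421648,  0.        ,  0.        ,  0.        ,  0.        ]), 'extrinsics': array([[-0.37276517,  0.92789226, -0.00787968,  0.13484928],
       [ 0.78357036,  0.31021487, -0.5383161 , -0.34884809],
       [-0.49705495, -0.20683977, -0.84270617,  1.39369128],
       [ 0.        ,  0.        ,  0.        ,  1.        ]])}
top {'fx': 528.8373643445988, 'fy': 528.8373643445988, 'cx': 286.5729875142777, 'cy': 219.4479294761214, 'D': array([0.05316493, 0.        , 0.        , 0.        , 0.        ]), 'extrinsics': array([[ 0.02984492, -0.99949674,  0.01074965,  0.02481783],
       [-0.99273037, -0.03089398, -0.11632704,  0.46707025],
       [ 0.1166006 , -0.00719973, -0.99315279,  1.79524778],
       [ 0.        ,  0.        ,  0.        ,  1.        ]])}
{'time': 0.1, 'joint_positions': array([ 1.11039637,  0.33281286, -0.06471048,  1.46083872,  0.02161535,
        1.34993397, -0.08849952]), 'joint_vel': array([ 0.00106158,  0.00171721, -0.00033811, -0.00417491, -0.00023696,
        0.00103014, -0.00138829]), 'joint_torque': array([ 1.75880410e-03, -6.24542427e+01,  2.50754954e-02, -3.90715742e+01,
       -6.13799505e-02,  3.66060343e-02,  2.67995034e-05]), 'ee_pos': array([ 0.26482448, -0.56575363,  0.2358398 ]), 'eef_rot': array([ 9.76133173e-01,  2.17171839e-01, -1.75188844e-04, -6.24287375e-04]), 'ft_force': array([-0.54402413,  0.36662148, -0.74596034]), 'torque': array([0.04918396, 0.00998235, 0.0142486 ]), 'width': 0.08690996260102325}
```

View pics/scene0.png

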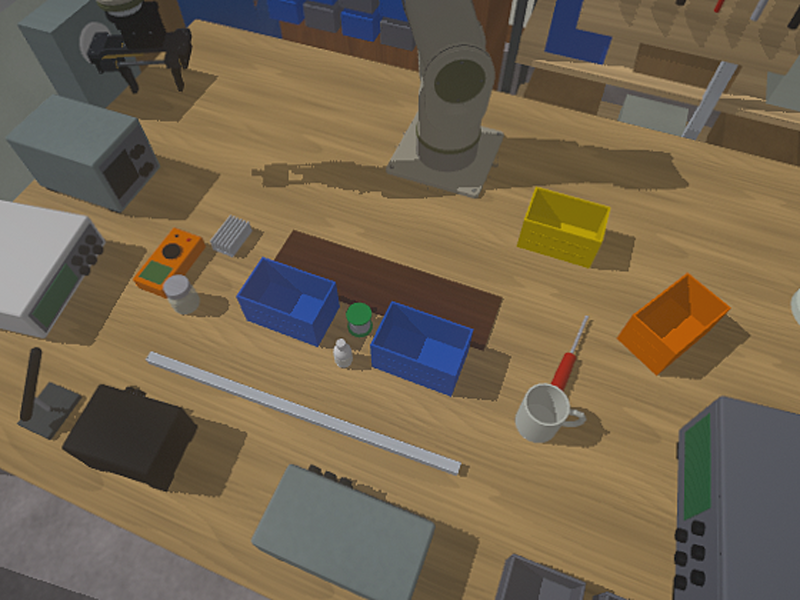

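View pics/top0.png

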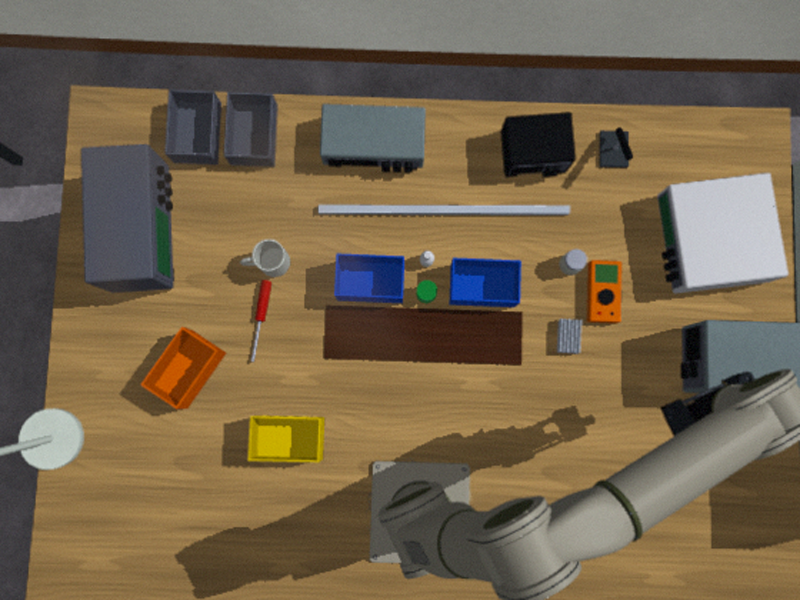

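The top view shows the left blue tray at about (370,278) and the right one at about (486,282). The board is at (423,335), the rail at (444,210), the spool at (427,291) and the bottle at (427,258). The orange tray (183,368) and yellow tray (286,439) are look-alikes, so I'll leave them alone. Next I'll fit box models to the outlines.

```bash
cat > h.py <<'E'
import numpy as np, cv2
from bench import camera, calibration, readout
from scipy.optimize import minimize
from scipy.spatial.transform import Rotation as R
def proj(P,n):
    c=calibration(n);K=np.array([[c['fx'],0,c['cx']],[0,c['fy'],c['cy']],[0,0,1]]);E=c['extrinsics']
    return cv2.projectPoints(np.float64(P).reshape(-1,1,3),cv2.Rodrigues(E[:3,:3])[0],E[:3,3],K,np.float64(c['D']))[0][:,0]
def unproj(uv,z,n):
    c=calibration(n);K=np.array([[c['fx'],0,c['cx']],[0,c['fy'],c['cy']],[0,0,1]]);E=c['extrinsics']
    q=cv2.undistortPoints(np.float64(uv).reshape(-1,1,2),K,np.float64(c['D']))[:,0]
    d=np.c_[q,np.ones(len(q))]@E[:3,:3];o=-E[:3,:3].T@E[:3,3]
    return o+d*((z-o[2])/d[:,2])[:,None]
def box(x,y,a,dims,z0=0):
    lx,ly,lz=dims
    P=np.array([[i*lx/2,j*ly/2,k*lz] for i in(-1,1) for j in(-1,1) for k in(0,1)])
    return R.from_euler('z',a).apply(P)+[x,y,z0]
def fit(mask,n,dims,p0,z0=0):
    S=6; big=cv2.resize(mask.astype(np.float32),None,fx=S,fy=S,interpolation=cv2.INTER_LINEAR)
    h=np.zeros_like(big,np.uint8)
    def cost(p):
        q=proj(box(*p,dims,z0),n); m=np.zeros_like(h)
        cv2.fillConvexPoly(m,np.int32(cv2.convexHull(np.float32((q+.5)*S))[:,0].round()),1)
        return np.abs(m-big).sum()/S/S
    p=np.array(p0)
    for s in(.012,.004): 
        r=minimize(cost,p,method='Nelder-Mead',options=dict(initial_simplex=np.vstack([p]+[p+np.eye(3)[i]*s*(1 if i<2 else 4) for i in range(3)]),xatol=1e-4,fatol=.05)); p=r.x
    return p,r.fun,mask.sum()
def roimask(m,u0,u1,v0,v1,hull=True):
    o=np.zeros_like(m,np.uint8); o[v0:v1,u0:u1]=m[v0:v1,u0:u1]
    nb,l,st,_=cv2.connectedComponentsWithStats(o); o=(l==1+st[1:,4].argmax()).astype(np.uint8)
    if hull: cv2.fillConvexPoly(o,cv2.convexHull(cv2.findContours(o,0,1)[0][0]),1)
    return o
E
python3 - <<'E'
from h import *
n='top';im=camera(n);hsv=cv2.cvtColor(im,cv2.COLOR_RGB2HSV);H,S,V=cv2.split(hsv)
s=1/1.4286
blue=((abs(H.astype(int)-115)<14)&(S>120)).astype(np.uint8)
print(hsv[int(335*s),int(423*s)],hsv[int(210*s),int(444*s)],hsv[int(335*s),int(280*s)])
tr=(.05,.1); 
for nm,(u0,u1,v0,v1) in dict(L=(230,288,170,220),R=(310,370,175,222)).items():
    m=roimask(blue,u0,u1,v0,v1); v,u=np.nonzero(m); c=unproj([[u.mean(),v.mean()]],.05,n)[0]
    print(nm,fit(m,n,(.1,.16,.09),[c[0],c[1],0.]))
bd=((V<110)&(S>60)&((H<15)|(H>170))).astype(np.uint8)
m=roimask(bd,222,370,212,260,True);v,u=np.nonzero(m);c=unproj([[u.mean(),v.mean()]],.0,n)[0];print(c,fit(m,n,(.13,.48,.005),[c[0],c[1],0.]),u.min(),u.max(),v.min(),v.max())
rl=((S<60)&(V>100)).astype(np.uint8)
m=roimask(rl,215,405,140,155);v,u=np.nonzero(m);c=unproj([[u.mean(),v.mean()]],.01,n)[0];print(c,fit(m,n,(.02,.62,.018),[c[0],c[1],0.]))
for k,uv,z in(('spool',(427,291),.05),('flux',(427,257),.075),('mug',(271,258),.09),('jar',(574,260),.07)): print(k,unproj([np.array(uv)*s],z,n)[0])
E
```

```text
[  9 154  58] [108  31 192] [ 17 126 150]
L (array([ 0.54677988,  0.13753299, -0.01019404]), np.float64(61.63772964477539), np.uint64(1586))
R (array([ 0.54470925, -0.1370961 , -0.00492054]), np.float64(57.44444274902344), np.uint64(1634))
[0.41859111 0.00519163 0.        ] (array([ 0.41880319,  0.00498802, -0.00596301]), np.float64(189.0648193359375), np.uint64(5348)) 227 365 213 255
[ 0.73175877 -0.03436931  0.01      ] (array([ 0.73186921, -0.03560611,  0.03186502]), np.float64(99.19751739501953), np.uint64(1228))
spool [ 0.51885651 -0.00123597  0.05      ]
flux [0.59648056 0.00172944 0.075     ]
mug [0.5792982  0.36697535 0.09      ]
jar [ 0.60103016 -0.34738415  0.07      ]
```

Call:
apply_moves([
  {"translation": [0.025, 0.03, 0], "turn": [0, 0, -0.03], "hand": 0.087},
  {"translation": [0.025, 0.03, 0], "turn": [0, 0, -0.03], "hand": 0.087},
  {"translation": [0.025, 0.03, 0], "turn": [0, 0, -0.03], "hand": 0.087},
  {"translation": [0.025, 0.03, 0], "turn": [0, 0, -0.03], "hand": 0.087},
  {"translation": [0.025, 0.03, 0], "turn": [0, 0, -0.03], "hand": 0.087},
])

```text
time: 0.65
ee_pos: [0.3867, -0.4148, 0.2337]
eef_rot: [0.991, 0.135, -0.002, -0.001]
ft_force: [0.6, -0.2, -0.1]
width: 0.0873
```

Call:
apply_moves([
  {"translation": [0.025, 0.03, 0], "turn": [0, 0, -0.03], "hand": 0.087},
  {"translation": [0.025, 0.03, 0], "turn": [0, 0, -0.03], "hand": 0.087},
  {"translation": [0.025, 0.03, 0], "turn": [0, 0, -0.03], "hand": 0.087},
  {"translation": [0.025, 0.03, 0], "turn": [0, 0, -0.03], "hand": 0.087},
  {"translation": [0.025, 0.03, 0], "turn": [0, 0, -0.03], "hand": 0.087},
])

```text
time: 1.15
ee_pos: [0.5151, -0.2576, 0.233]
eef_rot: [0.998, 0.057, -0.003, -0.002]
ft_force: [0.6, -0.3, -0.9]
width: 0.0871
```

Call:
apply_moves([
  {"translation": [0.025, 0.03, 0], "turn": [0, 0, -0.03], "hand": 0.087},
  {"translation": [0.025, 0.03, 0], "turn": [0, 0, -0.03], "hand": 0.087},
  {"translation": [0.025, 0.03, 0], "turn": [0, 0, -0.03], "hand": 0.087},
  {"translation": [0.025, 0.03, 0], "turn": [0, 0, -0.03], "hand": 0.087},
])

```text
time: 1.55
ee_pos: [0.6179, -0.1323, 0.2323]
eef_rot: [1.0, -0.006, -0.003, -0.002]
ft_force: [0.6, -0.7, 0.4]
width: 0.0871
```

Call:
apply_moves([
  {"translation": [0.015, -0.005, -0.03], "turn": [0, 0, 0], "hand": 0.087},
  {"translation": [0, 0, -0.04], "turn": [0, 0, 0], "hand": 0.087},
  {"translation": [0, 0, -0.04], "turn": [0, 0, 0], "hand": 0.087},
  {"translation": [0, 0, -0.036], "turn": [0, 0, 0], "hand": 0.087},
  {"translation": [0, 0, 0], "turn": [0, 0, 0], "hand": 0.087},
])

```text
time: 2.05
ee_pos: [0.6363, -0.1276, 0.0811]
eef_rot: [1.0, -0.001, -0.002, -0.004]
ft_force: [-0.7, -0.7, 0.1]
width: 0.087
```

Call:
apply_moves([
  {"translation": [-0.012, 0, 0], "turn": [0, 0, 0], "hand": 0.087},
  {"translation": [-0.01, 0, 0], "turn": [0, 0, 0], "hand": 0.087},
  {"translation": [-0.005, 0, 0], "turn": [0, 0, 0], "hand": 0.087},
  {"translation": [-0.005, 0, 0], "turn": [0, 0, 0], "hand": 0.087},
])

```text
time: 2.45
ee_pos: [0.6052, -0.1278, 0.0855]
eef_rot: [1.0, -0.001, -0.0, -0.004]
ft_force: [2.4, 0.0, -0.4]
width: 0.087
```

Call:
apply_moves([
  {"translation": [-0.006, 0, 0], "turn": [0, 0, 0], "hand": 0.087},
  {"translation": [-0.006, 0, 0], "turn": [0, 0, 0], "hand": 0.087},
  {"translation": [-0.006, 0, 0.004], "turn": [0, 0, 0], "hand": 0.087},
  {"translation": [-0.006, 0, 0.006], "turn": [0, 0, 0], "hand": 0.087},
])

```text
time: 2.85
ee_pos: [0.5839, -0.1279, 0.1]
eef_rot: [1.0, -0.001, 0.005, -0.003]
ft_force: [2.1, -0.3, -0.4]
width: 0.0871
```

Call:
apply_moves([
  {"translation": [-0.01, 0, 0.008], "turn": [0, 0, 0], "hand": 0.087},
  {"translation": [-0.01, 0, 0.007], "turn": [0, 0, 0], "hand": 0.087},
  {"translation": [-0.01, 0, 0.006], "turn": [0, 0, 0], "hand": 0.087},
  {"translation": [-0.01, 0, 0.005], "turn": [0, 0, 0], "hand": 0.087},
])

```text
time: 3.25
ee_pos: [0.5414, -0.1278, 0.1292]
eef_rot: [1.0, -0.001, 0.006, -0.003]
ft_force: [1.7, 0.3, 0.3]
width: 0.0871
```

Call:
apply_moves([
  {"translation": [-0.01, 0, 0.004], "turn": [0, 0, 0], "hand": 0.087},
  {"translation": [-0.01, 0, 0.003], "turn": [0, 0, 0], "hand": 0.087},
])

```text
time: 3.45
ee_pos: [0.5184, -0.1279, 0.1365]
eef_rot: [1.0, -0.001, 0.005, -0.003]
ft_force: [0.5, 0.0, 0.5]
width: 0.0869
```

Run:
```python
from h import *
im=camera('scene')[150:290,130:370,::-1]
cv2.imwrite("pics/s1.png",cv2.resize(im,None,fx=2.5,fy=2.5,interpolation=cv2.INTER_CUBIC))
```

```text
(no output)
```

View pics/s1.png

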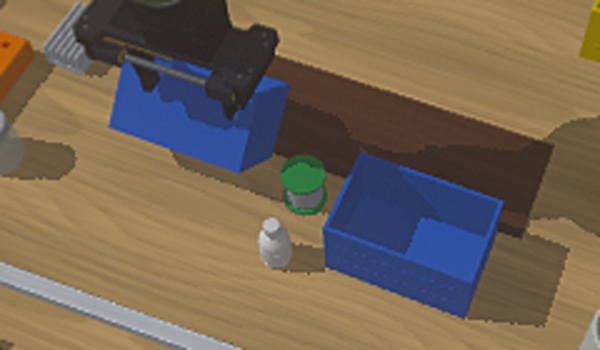

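The right tray (around (195,115) in the crop) is tipped about 40–45° and turning cleanly over the board. I'll continue.

Call:
apply_moves([
  {"translation": [-0.01, 0, 0.002], "turn": [0, 0, 0], "hand": 0.087},
  {"translation": [-0.01, 0, 0.001], "turn": [0, 0, 0], "hand": 0.087},
  {"translation": [-0.008, 0, 0], "turn": [0, 0, 0], "hand": 0.087},
  {"translation": [-0.008, 0, 0], "turn": [0, 0, 0], "hand": 0.087},
])

```text
time: 3.9
ee_pos: [0.4776, -0.1281, 0.1393]
eef_rot: [1.0, -0.001, 0.004, -0.003]
ft_force: [0.9, -0.2, 0.4]
width: 0.0871
```

Call:
apply_moves([
  {"translation": [-0.008, 0, -0.001], "turn": [0, 0, 0], "hand": 0.087},
  {"translation": [-0.008, 0, -0.002], "turn": [0, 0, 0], "hand": 0.087},
  {"translation": [-0.008, 0, -0.003], "turn": [0, 0, 0], "hand": 0.087},
  {"translation": [0, 0, 0], "turn": [0, 0, 0], "hand": 0.087},
  {"translation": [0, 0, 0], "turn": [0, 0, 0], "hand": 0.087},
])

```text
time: 4.4
ee_pos: [0.4499, -0.1282, 0.1322]
eef_rot: [1.0, -0.002, 0.003, -0.003]
ft_force: [-0.7, -0.1, -0.1]
width: 0.0873
```

Call:
apply_moves([
  {"translation": [0.01, 0, 0.04], "turn": [0, 0, 0], "hand": 0.087},
  {"translation": [0.04, 0.02, 0.02], "turn": [0, 0, 0], "hand": 0.087},
  {"translation": [0.04, 0.03, 0], "turn": [0, 0, 0], "hand": 0.087},
  {"translation": [0.03, 0.04, 0], "turn": [0, 0, 0], "hand": 0.087},
  {"translation": [0.02, 0.045, 0], "turn": [0, 0, 0], "hand": 0.087},
])

```text
time: 4.9
ee_pos: [0.5928, 0.002, 0.195]
eef_rot: [1.0, -0.01, 0.004, -0.002]
ft_force: [0.3, -0.3, -0.9]
width: 0.0871
```

Run:
```python
from h import *
im=camera('scene')[150:290,130:370,::-1]
cv2.imwrite("pics/s2.png",cv2.resize(im,None,fx=2.5,fy=2.5,interpolation=cv2.INTER_CUBIC))
```

```text
(no output)
```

View pics/s2.png

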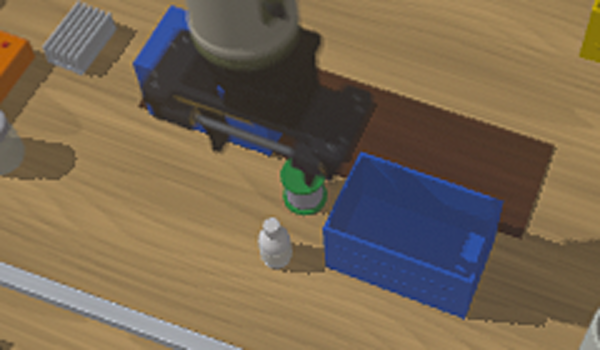

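The right tray is on its side, but the gripper hides its underside. I'll go on to the left tray.

Call:
apply_moves([
  {"translation": [0.02, 0.045, 0], "turn": [0, 0, 0], "hand": 0.087},
  {"translation": [0.02, 0.045, 0], "turn": [0, 0, 0], "hand": 0.087},
  {"translation": [0.005, 0.043, -0.02], "turn": [0, 0, 0], "hand": 0.087},
  {"translation": [0, 0, -0.045], "turn": [0, 0, 0], "hand": 0.087},
  {"translation": [0, 0, -0.04], "turn": [0, 0, 0], "hand": 0.087},
])

```text
time: 5.45
ee_pos: [0.641, 0.1473, 0.0923]
eef_rot: [1.0, -0.003, 0.009, -0.008]
ft_force: [-0.1, -1.2, -0.8]
width: 0.087
```

Run:
```python
from h import *
im=camera('scene')[150:290,130:370,::-1]
cv2.imwrite("pics/s3.png",cv2.resize(im,None,fx=2.5,fy=2.5,interpolation=cv2.INTER_CUBIC))
```

```text
(no output)
```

View pics/s3.png

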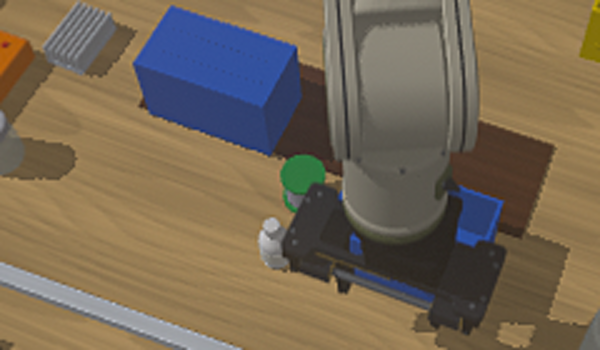

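The right tray's underside (205,115) is plain blue, so the stamp should be on the left tray. I'll tip that one now.

Call:
apply_moves([
  {"translation": [-0.008, -0.004, -0.006], "turn": [0, 0, 0], "hand": 0.087},
  {"translation": [-0.012, -0.004, 0], "turn": [0, 0, 0], "hand": 0.087},
  {"translation": [-0.01, 0, 0], "turn": [0, 0, 0], "hand": 0.087},
  {"translation": [-0.006, 0, 0], "turn": [0, 0, 0], "hand": 0.087},
  {"translation": [-0.006, 0, 0], "turn": [0, 0, 0], "hand": 0.087},
])

```text
time: 6.0
ee_pos: [0.5953, 0.1395, 0.0792]
eef_rot: [1.0, -0.003, 0.005, -0.008]
ft_force: [7.5, 2.6, 2.6]
width: 0.0869
```

Call:
apply_moves([
  {"translation": [-0.006, 0, 0.001], "turn": [0, 0, 0], "hand": 0.087},
  {"translation": [-0.006, 0, 0.004], "turn": [0, 0, 0], "hand": 0.087},
  {"translation": [-0.006, 0, 0.006], "turn": [0, 0, 0], "hand": 0.087},
])

```text
time: 6.3
ee_pos: [0.5832, 0.1398, 0.0959]
eef_rot: [1.0, -0.003, 0.013, -0.009]
ft_force: [2.0, -0.7, -1.3]
width: 0.0872
```

Call:
apply_moves([
  {"translation": [-0.01, 0, 0.009], "turn": [0, 0, 0], "hand": 0.087},
  {"translation": [-0.01, 0, 0.008], "turn": [0, 0, 0], "hand": 0.087},
  {"translation": [-0.01, 0, 0.006], "turn": [0, 0, 0], "hand": 0.087},
  {"translation": [-0.01, 0, 0.005], "turn": [0, 0, 0], "hand": 0.087},
  {"translation": [-0.01, 0, 0.004], "turn": [0, 0, 0], "hand": 0.087},
])

```text
time: 6.8
ee_pos: [0.5302, 0.1402, 0.1316]
eef_rot: [1.0, -0.003, 0.014, -0.009]
ft_force: [0.7, 0.2, 0.4]
width: 0.0871
```

Call:
apply_moves([
  {"translation": [-0.01, 0, 0.003], "turn": [0, 0, 0], "hand": 0.087},
  {"translation": [-0.01, 0, 0.002], "turn": [0, 0, 0], "hand": 0.087},
  {"translation": [-0.01, 0, 0.001], "turn": [0, 0, 0], "hand": 0.087},
  {"translation": [-0.008, 0, 0], "turn": [0, 0, 0], "hand": 0.087},
  {"translation": [-0.008, 0, 0], "turn": [0, 0, 0], "hand": 0.087},
])

```text
time: 7.3
ee_pos: [0.4788, 0.1402, 0.1378]
eef_rot: [1.0, -0.003, 0.013, -0.009]
ft_force: [0.4, 0.3, 0.6]
width: 0.0871
```

Call:
apply_moves([
  {"translation": [-0.008, 0, -0.001], "turn": [0, 0, 0], "hand": 0.087},
  {"translation": [-0.008, 0, -0.002], "turn": [0, 0, 0], "hand": 0.087},
  {"translation": [-0.008, 0, -0.003], "turn": [0, 0, 0], "hand": 0.087},
  {"translation": [0, 0, 0], "turn": [0, 0, 0], "hand": 0.087},
  {"translation": [0, 0, 0], "turn": [0, 0, 0], "hand": 0.087},
])

```text
time: 7.8
ee_pos: [0.4512, 0.1399, 0.1306]
eef_rot: [1.0, -0.003, 0.012, -0.008]
ft_force: [0.1, -0.5, -0.3]
width: 0.0872
```

Call:
apply_moves([
  {"translation": [0, 0, 0.04], "turn": [0, 0, 0], "hand": 0.087},
  {"translation": [-0.02, 0, 0.05], "turn": [0, 0, 0], "hand": 0.087},
  {"translation": [-0.04, 0, 0.03], "turn": [0, 0, 0], "hand": 0.087},
  {"translation": [-0.04, 0, 0.01], "turn": [0, 0, 0], "hand": 0.087},
])

```text
time: 8.2
ee_pos: [0.3509, 0.1397, 0.2613]
eef_rot: [1.0, -0.004, 0.009, -0.01]
ft_force: [-0.7, 0.3, -0.3]
width: 0.0869
```

Run:
```python
from h import *
im=camera('scene')[130:290,130:370,::-1]; t=camera('top')[170:290,210:400,::-1]
a=cv2.resize(im,(600,400),interpolation=cv2.INTER_CUBIC); 
cv2.imwrite("pics/s4.png",a);cv2.imwrite("pics/t4.png",cv2.resize(t,None,fx=4,fy=4,interpolation=cv2.INTER_CUBIC))
print(readout.read_state()['joint_positions'])
```

```text
[ 0.17859689 -0.2682211  -0.55350877  1.9977575  -0.15261382  1.34991775
 -1.90531056]
```

View pics/s4.png

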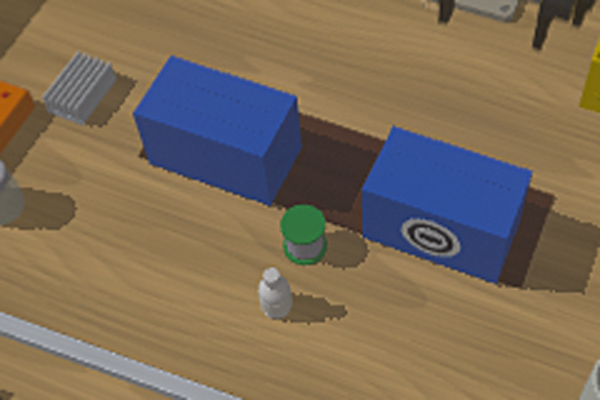

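The stamp is at (430,237) on the left tray, so both trays are tipped and the stamped one is the left. To let it down in a controlled way, I'll straddle its upper wall loosely with the fingertips. That means turning the jaws along x and tilting the tool.

Run:
```python
from h import *
n='scene';im=camera(n);H,S,V=cv2.split(cv2.cvtColor(im,cv2.COLOR_RGB2HSV))
blue=((abs(H.astype(int)-115)<14)&(S>120)).astype(np.uint8)
for nm,r,p in(('L',(270,350,172,250),(.444,.1375,0.)),('R',(175,255,140,220),(.444,-.137,0.))):
    print(nm,fit(roimask(blue,*r),n,(.09,.16,.1),p,.005))
```

```text
L (array([ 0.44675082,  0.13486036, -0.01176508]), np.float64(76.98958587646484), np.uint64(2893))
R (array([ 0.44664442, -0.14008229, -0.00292051]), np.float64(71.67438507080078), np.uint64(2725))
```

Call:
apply_moves([
  {"translation": [0, 0, 0], "turn": [0, 0, 0.145], "hand": 0.087},
  {"translation": [0, 0, 0], "turn": [0, 0, 0.145], "hand": 0.04},
  {"translation": [0, 0, 0], "turn": [0, 0, 0.145], "hand": 0.04},
  {"translation": [0, 0, 0], "turn": [0, 0, 0.145], "hand": 0.04},
  {"translation": [0, 0, 0], "turn": [0, 0, 0.145], "hand": 0.04},
])

```text
time: 8.85
ee_pos: [0.354, 0.1379, 0.2577]
eef_rot: [0.932, 0.361, 0.005, -0.012]
ft_force: [0.0, 0.4, 0.0]
width: 0.0628
```

Call:
apply_moves([
  {"translation": [0, 0, 0], "turn": [0, 0, 0.145], "hand": 0.04},
  {"translation": [0, 0, 0], "turn": [0, 0, 0.145], "hand": 0.04},
  {"translation": [0, 0, 0], "turn": [0, 0, 0.145], "hand": 0.04},
  {"translation": [0, 0, 0], "turn": [0, 0, 0.145], "hand": 0.04},
  {"translation": [0, 0, 0], "turn": [0, 0, 0.145], "hand": 0.04},
])

```text
time: 9.35
ee_pos: [0.3578, 0.1369, 0.2533]
eef_rot: [0.735, 0.677, -0.004, -0.015]
ft_force: [0.4, -0.9, 0.3]
width: 0.0403
```

Call:
apply_moves([
  {"translation": [0, 0, 0], "turn": [0, -0.13, 0.05], "hand": 0.04},
  {"translation": [0, 0, 0], "turn": [0, -0.13, 0], "hand": 0.04},
  {"translation": [0, 0, 0], "turn": [0, -0.13, 0], "hand": 0.04},
  {"translation": [0, 0, 0], "turn": [0, -0.13, 0], "hand": 0.04},
])

```text
time: 9.75
ee_pos: [0.3636, 0.1328, 0.2468]
eef_rot: [0.704, 0.683, 0.141, 0.133]
ft_force: [-0.4, -0.9, 0.1]
width: 0.04
```

Run:
```python
from h import *
s=readout.read_state();M=R.from_quat(s['eef_rot']).as_matrix();print(s['joint_positions'].round(2),M.round(2),s['ee_pos'],s['ee_pos']+.014*M[:,2],s['width'])
```

```text
[-0.2  -0.5  -0.34  2.25  0.03  1.03 -0.57] [[ 0.03  0.92  0.38]
 [ 1.   -0.03  0.  ]
 [ 0.02  0.38 -0.93]] [0.36356185 0.13278087 0.24682188] [0.36887809 0.13284603 0.23387069] 0.04001859201762976
```

Call:
apply_moves([
  {"translation": [0.015, 0.001, -0.02], "turn": [0, 0, 0], "hand": 0.06},
  {"translation": [0.01, 0.001, -0.03], "turn": [0, -0.03, 0], "hand": 0.06},
  {"translation": [0.006, 0, -0.03], "turn": [0, -0.03, 0], "hand": 0.06},
  {"translation": [0, 0, -0.03], "turn": [0, -0.03, 0], "hand": 0.06},
])

```text
time: 10.15
ee_pos: [0.3977, 0.1416, 0.1351]
eef_rot: [0.692, 0.68, 0.176, 0.163]
ft_force: [0.3, 0.4, -0.4]
width: 0.0582
```

```bash
cat > st.py <<'E'
from h import *
s=readout.read_state();M=R.from_quat(s['eef_rot']).as_matrix();T=s['ee_pos']+.014*M[:,2];n=M[:,1];w=s['width']/2
print('q',s['joint_positions'].round(2),'z',M[:,2].round(2),'n',n.round(2),'TCP',s['ee_pos'].round(4),'T',T.round(4),'in',(T-w*n).round(4),'out',(T+w*n).round(4),s['ft_force'].round(1),s['time'])
E
python3 st.py
```

```text
q [-0.07 -0.34 -0.52  2.42  0.15  0.62 -0.72] z [ 0.47  0.01 -0.88] n [ 0.88 -0.02  0.47] TCP [0.3977 0.1416 0.1351] T [0.4042 0.1418 0.1227] in [0.3785 0.1424 0.1092] out [0.43   0.1412 0.1363] [ 0.3  0.4 -0.4] 10.15
```

Call:
apply_moves([
  {"translation": [0.005, -0.002, -0.01], "turn": [0, 0.05, 0], "hand": 0.06},
  {"translation": [0.003, -0.003, -0.01], "turn": [0, 0.05, 0], "hand": 0.06},
  {"translation": [0, 0, 0], "turn": [0, 0, 0], "hand": 0.06},
])

```text
time: 10.45
ee_pos: [0.4059, 0.1379, 0.1101]
eef_rot: [0.7, 0.689, 0.139, 0.126]
ft_force: [-0.6, 0.3, -0.7]
width: 0.0598
```

```bash
python3 st.py
```

```text
q [-0.06 -0.21 -0.48  2.36  0.13  0.64 -0.65] z [ 0.37  0.02 -0.93] n [ 0.93 -0.02  0.37] TCP [0.4059 0.1379 0.1101] T [0.411  0.1381 0.097 ] in [0.3832 0.1386 0.086 ] out [0.4388 0.1376 0.108 ] [-0.6  0.3 -0.7] 10.45
```

Call:
apply_moves([
  {"translation": [0.01, -0.002, 0.002], "turn": [0, 0, 0], "hand": 0.06},
  {"translation": [0.01, -0.001, 0], "turn": [0, 0, 0], "hand": 0.06},
  {"translation": [0.008, 0, 0.002], "turn": [0, 0, 0], "hand": 0.06},
  {"translation": [0.006, 0, 0.004], "turn": [0, 0, 0], "hand": 0.06},
], newtons=4)

```text
time: 10.85
ee_pos: [0.4422, 0.1348, 0.118]
eef_rot: [0.699, 0.69, 0.139, 0.126]
ft_force: [-1.6, 0.3, -0.4]
width: 0.0595
```

Call:
apply_moves([
  {"translation": [0.007, 0, 0.005], "turn": [0, 0, 0], "hand": 0.06},
  {"translation": [0.007, 0, 0.005], "turn": [0, 0, 0], "hand": 0.06},
])

```text
time: 11.05
ee_pos: [0.4574, 0.1349, 0.1292]
eef_rot: [0.699, 0.69, 0.139, 0.127]
ft_force: [-0.6, -0.2, -0.2]
width: 0.06
```

```bash
python3 st.py
python3 - <<'E'
from h import *
im=camera('scene')[110:270,230:400,::-1]
cv2.imwrite("pics/s5.png",cv2.resize(im,None,fx=3,fy=3,interpolation=cv2.INTER_CUBIC))
E
```

```text
q [-0.03 -0.12 -0.44  2.25  0.17  0.67 -0.61] z [ 0.37  0.02 -0.93] n [ 0.93 -0.02  0.37] TCP [0.4574 0.1349 0.1292] T [0.4626 0.1351 0.1162] in [0.4347 0.1357 0.1051] out [0.4905 0.1346 0.1273] [-0.6 -0.2 -0.2] 11.05
```

View pics/s5.png

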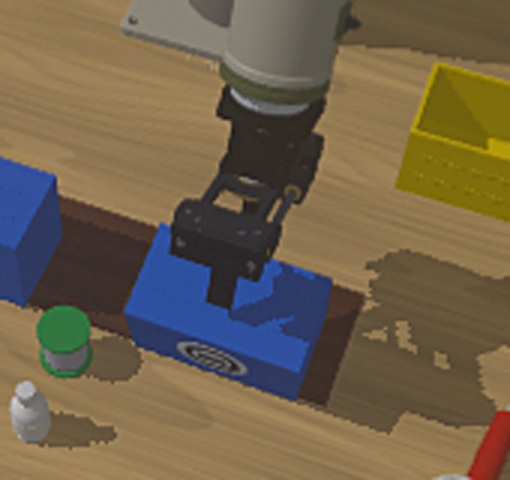

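The stamped tray is turning back (the stamp at (210,357) is foreshortened) at about 75°. I'll close the straddle to 30 mm and carry on past the balance point.

Call:
apply_moves([
  {"translation": [0, 0, 0], "turn": [0, 0, 0], "hand": 0.045},
  {"translation": [0, 0, 0], "turn": [0, 0, 0], "hand": 0.03},
  {"translation": [0, 0, 0.001], "turn": [0, 0, 0], "hand": 0.03},
  {"translation": [0.004, 0, 0.002], "turn": [0, 0, 0], "hand": 0.03},
])

```text
time: 11.5
ee_pos: [0.4627, 0.1352, 0.1338]
eef_rot: [0.699, 0.689, 0.14, 0.127]
ft_force: [0.4, -1.0, -0.4]
width: 0.0359
```

Call:
apply_moves([
  {"translation": [0.006, 0, 0.002], "turn": [0, 0, 0], "hand": 0.03},
  {"translation": [0.006, 0, 0.001], "turn": [0, 0, 0], "hand": 0.028},
  {"translation": [0.006, 0, 0.001], "turn": [0, 0, 0], "hand": 0.026},
  {"translation": [0.006, 0, 0.001], "turn": [0, 0, 0], "hand": 0.025},
])

```text
time: 11.9
ee_pos: [0.4893, 0.1353, 0.1399]
eef_rot: [0.699, 0.689, 0.141, 0.128]
ft_force: [0.2, -0.8, 0.1]
width: 0.026
```

```bash
python3 st.py
python3 - <<'E'
from h import *
im=camera('scene')[110:270,230:400,::-1]
cv2.imwrite("pics/s6.png",cv2.resize(im,None,fx=3,fy=3,interpolation=cv2.INTER_CUBIC))
E
```

```text
q [-0.02 -0.07 -0.43  2.17  0.19  0.68 -0.59] z [ 0.37  0.02 -0.93] n [ 0.93 -0.02  0.37] TCP [0.4893 0.1353 0.1399] T [0.4945 0.1355 0.1269] in [0.4825 0.1358 0.1221] out [0.5066 0.1353 0.1318] [ 0.2 -0.8  0.1] 11.9
```

View pics/s6.png

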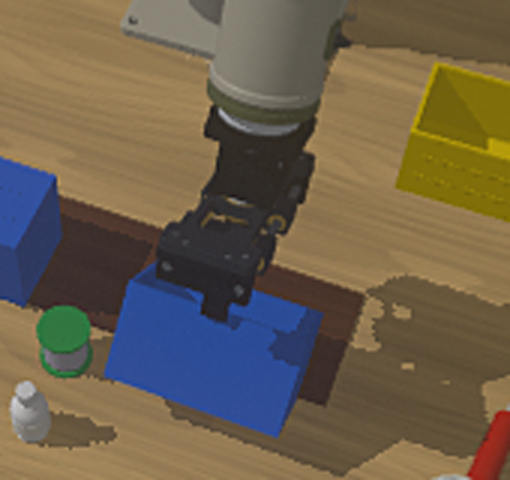

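The tray is at about 45–50°, past balance and held by the straddle. I'll lower it along its arc.

Call:
apply_moves([
  {"translation": [0.008, 0, -0.003], "turn": [0, 0.03, 0], "hand": 0.025},
  {"translation": [0.009, 0, -0.003], "turn": [0, 0.03, 0], "hand": 0.025},
  {"translation": [0.009, 0, -0.003], "turn": [0, 0.03, 0], "hand": 0.025},
  {"translation": [0.009, 0, -0.003], "turn": [0, 0.03, 0], "hand": 0.025},
])

```text
time: 12.35
ee_pos: [0.5294, 0.1355, 0.1308]
eef_rot: [0.706, 0.695, 0.101, 0.087]
ft_force: [1.2, -0.6, -0.7]
width: 0.0252
```

```bash
python3 st.py
```

```text
q [-0.01  0.1  -0.4   2.01  0.17  0.8  -0.52] z [ 0.26  0.02 -0.96] n [ 0.96 -0.02  0.26] TCP [0.5294 0.1355 0.1308] T [0.5331 0.1357 0.1173] in [0.521  0.1359 0.114 ] out [0.5453 0.1355 0.1206] [ 1.2 -0.6 -0.7] 12.35
```

Call:
apply_moves([
  {"translation": [0.006, 0, -0.005], "turn": [0, 0.03, 0], "hand": 0.025},
  {"translation": [0.007, 0, -0.005], "turn": [0, 0.03, 0], "hand": 0.025},
  {"translation": [0.007, 0, -0.005], "turn": [0, 0.03, 0], "hand": 0.025},
  {"translation": [0.007, 0, -0.005], "turn": [0, 0.03, 0], "hand": 0.025},
])

```text
time: 12.75
ee_pos: [0.5628, 0.1352, 0.1128]
eef_rot: [0.711, 0.699, 0.06, 0.046]
ft_force: [1.6, 0.5, -0.1]
width: 0.025
```

```bash
python3 st.py
```

```text
q [-0.    0.26 -0.38  1.85  0.16  0.91 -0.47] z [ 0.15  0.02 -0.99] n [ 0.99 -0.02  0.15] TCP [0.5628 0.1352 0.1128] T [0.5649 0.1355 0.099 ] in [0.5526 0.1357 0.0971] out [0.5773 0.1353 0.1009] [ 1.6  0.5 -0.1] 12.75
```

Call:
apply_moves([
  {"translation": [0.004, 0, -0.008], "turn": [0, 0.04, 0], "hand": 0.025},
  {"translation": [0.004, 0, -0.008], "turn": [0, 0.04, 0], "hand": 0.025},
  {"translation": [0.005, 0, -0.008], "turn": [0, 0.04, 0], "hand": 0.025},
  {"translation": [0.004, 0, -0.004], "turn": [0, 0, 0], "hand": 0.025},
  {"translation": [0, 0, 0], "turn": [0, 0, 0], "hand": 0.04},
])

```text
time: 13.25
ee_pos: [0.5846, 0.1345, 0.0831]
eef_rot: [0.715, 0.699, 0.018, 0.003]
ft_force: [-0.1, -0.3, -0.8]
width: 0.028
```

Call:
apply_moves([
  {"translation": [0, 0, 0], "turn": [0, 0, 0], "hand": 0.05},
  {"translation": [0, 0, 0.01], "turn": [0, 0, 0], "hand": 0.05},
  {"translation": [0, 0, 0.04], "turn": [0, 0, 0], "hand": 0.05},
  {"translation": [0, 0, 0.045], "turn": [0, 0, 0], "hand": 0.05},
  {"translation": [-0.02, 0, 0.04], "turn": [0, 0, 0], "hand": 0.05},
])

```text
time: 13.75
ee_pos: [0.5598, 0.1336, 0.2191]
eef_rot: [0.714, 0.7, 0.014, 0.001]
ft_force: [0.4, -0.7, 0.5]
width: 0.0498
```

Call:
apply_moves([
  {"translation": [-0.04, 0, 0], "turn": [0, 0, -0.145], "hand": 0.087},
  {"translation": [-0.04, 0, 0], "turn": [0, 0, -0.145], "hand": 0.087},
  {"translation": [-0.04, 0, 0], "turn": [0, 0, -0.145], "hand": 0.087},
  {"translation": [-0.03, 0, 0], "turn": [0, 0, -0.145], "hand": 0.087},
  {"translation": [0, 0, 0], "turn": [0, 0, -0.145], "hand": 0.087},
])

```text
time: 14.25
ee_pos: [0.4047, 0.1355, 0.2318]
eef_rot: [0.92, 0.392, 0.022, 0.014]
ft_force: [0.0, 0.2, -0.7]
width: 0.0815
```

```bash
python3 st.py
python3 - <<'E'
from h import *
im=camera('scene')[110:270,130:400,::-1]
cv2.imwrite("pics/s7.png",cv2.resize(im,None,fx=2.5,fy=2.5,interpolation=cv2.INTER_CUBIC))
E
```

```text
q [ 0.01 -0.13 -0.42  1.97 -0.02  1.25 -1.17] z [ 0.05 -0.01 -1.  ] n [ 0.72 -0.69  0.04] TCP [0.4047 0.1355 0.2318] T [0.4054 0.1354 0.2178] in [0.3761 0.1636 0.2161] out [0.4347 0.1072 0.2195] [ 0.   0.2 -0.7] 14.25
```

View pics/s7.png

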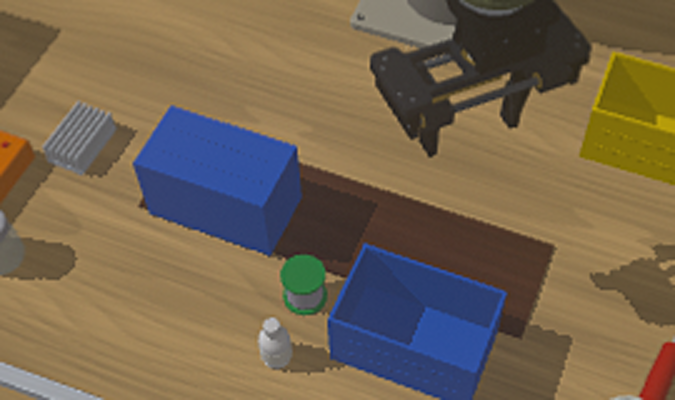

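The tray is flat again around (415,320) and beside the board. I'll line the jaws up for the push and fit its pose.

Call:
apply_moves([
  {"translation": [0, 0, 0], "turn": [0, 0, -0.145], "hand": 0.087},
  {"translation": [0, 0, 0], "turn": [0, 0, -0.145], "hand": 0.087},
  {"translation": [0, 0, 0], "turn": [0, 0, -0.145], "hand": 0.087},
  {"translation": [0, 0, 0], "turn": [0, 0, -0.145], "hand": 0.087},
  {"translation": [0, 0, 0], "turn": [0, 0.04, -0.145], "hand": 0.087},
])

```text
time: 14.8
ee_pos: [0.4056, 0.1363, 0.237]
eef_rot: [0.999, 0.038, 0.0, 0.021]
ft_force: [-0.5, 0.0, 0.5]
width: 0.087
```

```bash
python3 st.py
python3 - <<'E'
from h import *
n='scene';im=camera(n);H,S,V=cv2.split(cv2.cvtColor(im,cv2.COLOR_RGB2HSV))
blue=((abs(H.astype(int)-115)<14)&(S>120)).astype(np.uint8)
print('L',fit(roimask(blue,255,360,200,285),n,(.1,.16,.09),(.54,.1375,0.)))
print('R',fit(roimask(blue,175,255,140,220),n,(.09,.16,.1),(.444,-.137,0.),.005))
m=((S<70)&(V>110)).astype(np.uint8); m=roimask(m,95,330,240,335); v,u=np.nonzero(m);print(u.min(),u.max(),v.min(),v.max(),m.sum())
print('rail',fit(m,n,(.02,.62,.018),(.732,-.0356,.03)))
E
```

```text
q [ 0.05 -0.08 -0.48  1.91  0.    1.31 -1.93] z [ 0.   -0.04 -1.  ] n [ 0.08 -1.    0.04] TCP [0.4056 0.1363 0.237 ] T [0.4057 0.1357 0.223 ] in [0.4024 0.1791 0.2212] out [0.4089 0.0924 0.2248] [-0.5  0.   0.5] 14.8
L (array([ 0.53599562,  0.1345415 , -0.00365082]), np.float64(88.19058990478516), np.uint64(3153))
R (array([ 0.44660184, -0.1399113 , -0.01094237]), np.float64(71.96334075927734), np.uint64(2721))
102 322 246 332 2449
rail (array([ 0.73218204, -0.03866036,  0.0280577 ]), np.float64(207.24920654296875), np.uint64(2449))
```

Call:
apply_moves([
  {"translation": [0.01, 0, -0.04], "turn": [0.04, 0, -0.05], "hand": 0.087},
  {"translation": [0.01, 0, -0.045], "turn": [0, 0, 0], "hand": 0.087},
  {"translation": [0.01, 0, -0.045], "turn": [0, 0, 0], "hand": 0.087},
  {"translation": [0.01, 0, -0.035], "turn": [0, 0, 0], "hand": 0.087},
  {"translation": [0, 0, -0.01], "turn": [0, 0, 0], "hand": 0.087},
])

```text
time: 15.35
ee_pos: [0.4512, 0.1367, 0.0618]
eef_rot: [1.0, 0.02, 0.007, -0.002]
ft_force: [-0.3, -0.7, 1.1]
width: 0.0868
```

```bash
python3 st.py
```

```text
q [ 0.04  0.21 -0.46  2.04  0.12  0.91 -2.02] z [ 0.01  0.   -1.  ] n [ 0.04 -1.   -0.  ] TCP [0.4512 0.1367 0.0618] T [0.4514 0.1368 0.0478] in [0.4497 0.1801 0.048 ] out [0.4531 0.0935 0.0477] [-0.3 -0.7  1.1] 15.35
```

Call:
apply_moves([
  {"translation": [0.005, 0, -0.012], "turn": [0, 0, -0.01], "hand": 0.087},
  {"translation": [0.006, -0.001, 0], "turn": [0, 0, 0], "hand": 0.087},
  {"translation": [0.006, -0.001, 0], "turn": [0, 0, 0], "hand": 0.087},
  {"translation": [0.006, 0, 0], "turn": [0, 0, 0], "hand": 0.087},
  {"translation": [0.006, 0, 0], "turn": [0, 0, 0], "hand": 0.087},
])

```text
time: 15.85
ee_pos: [0.4818, 0.1347, 0.0533]
eef_rot: [1.0, 0.021, 0.008, -0.002]
ft_force: [-2.3, -0.1, -1.5]
width: 0.087
```

```bash
python3 st.py
```

```text
q [ 0.03  0.28 -0.44  1.97  0.15  0.91 -2.01] z [ 0.02  0.   -1.  ] n [ 0.04 -1.   -0.  ] TCP [0.4818 0.1347 0.0533] T [0.4821 0.1348 0.0393] in [0.4802 0.1783 0.0394] out [0.4839 0.0913 0.0391] [-2.3 -0.1 -1.5] 15.85
```

Call:
apply_moves([
  {"translation": [0.01, 0, -0.001], "turn": [0, 0, -0.006], "hand": 0.087},
  {"translation": [0.01, 0, -0.001], "turn": [0, 0, -0.006], "hand": 0.087},
  {"translation": [0.01, 0, -0.001], "turn": [0, 0, 0], "hand": 0.087},
  {"translation": [0.01, 0, 0], "turn": [0, 0, 0], "hand": 0.087},
  {"translation": [0.01, 0, 0], "turn": [0, 0, 0], "hand": 0.087},
])

```text
time: 16.35
ee_pos: [0.5335, 0.1357, 0.0527]
eef_rot: [1.0, 0.016, 0.007, -0.001]
ft_force: [-1.9, -0.1, -1.6]
width: 0.087
```

Call:
apply_moves([
  {"translation": [0.01, 0, 0], "turn": [0, 0, 0], "hand": 0.087},
  {"translation": [0.01, 0, 0], "turn": [0, 0, 0], "hand": 0.087},
  {"translation": [0.008, 0, 0], "turn": [0, 0, 0], "hand": 0.087},
  {"translation": [0.006, 0, 0], "turn": [0, 0, 0], "hand": 0.087},
  {"translation": [0.005, 0, 0], "turn": [0, 0, 0], "hand": 0.087},
])

```text
time: 16.85
ee_pos: [0.5762, 0.1356, 0.0526]
eef_rot: [1.0, 0.016, 0.006, -0.001]
ft_force: [-4.5, -0.5, 0.8]
width: 0.0874
```

```bash
python3 st.py
```

```text
q [ 0.02  0.45 -0.4   1.74  0.21  0.98 -2.  ] z [ 0.01  0.   -1.  ] n [ 0.03 -1.   -0.  ] TCP [0.5762 0.1356 0.0526] T [0.5764 0.1356 0.0386] in [0.575  0.1793 0.0387] out [0.5778 0.092  0.0385] [-4.5 -0.5  0.8] 16.85
```

Yaw now matches the rail at about 0.03. I'll make the last 3 cm slowly while watching the force.

Call:
apply_moves([
  {"translation": [0.005, 0, -0.001], "turn": [0, 0, 0], "hand": 0.087},
  {"translation": [0.005, 0, -0.001], "turn": [0, 0, 0], "hand": 0.087},
  {"translation": [0.005, 0, 0], "turn": [0, 0, 0], "hand": 0.087},
  {"translation": [0.004, 0, 0], "turn": [0, 0, 0], "hand": 0.087},
  {"translation": [0.003, 0, 0], "turn": [0, 0, 0], "hand": 0.087},
])

```text
time: 17.35
ee_pos: [0.5992, 0.1361, 0.0511]
eef_rot: [1.0, 0.017, 0.006, -0.001]
ft_force: [-3.4, -1.0, 1.3]
width: 0.0871
```

Call:
apply_moves([
  {"translation": [0.003, 0, 0], "turn": [0, 0, 0], "hand": 0.087},
  {"translation": [0.003, 0, 0], "turn": [0, 0, 0], "hand": 0.087},
])

```text
time: 17.55
ee_pos: [0.6055, 0.1362, 0.0511]
eef_rot: [1.0, 0.017, 0.005, -0.001]
ft_force: [-3.1, 0.1, 1.3]
width: 0.087
```

Call:
apply_moves([
  {"translation": [0.003, 0, 0], "turn": [0, 0, 0], "hand": 0.087},
])

```text
time: 17.65
ee_pos: [0.6059, 0.1363, 0.0511]
eef_rot: [1.0, 0.016, 0.002, -0.001]
ft_force: [-31.6, -2.5, 23.8]
width: 0.0868
```

Call:
apply_moves([
  {"translation": [0.003, 0, 0], "turn": [0, 0, 0], "hand": 0.087},
])

```text
time: 17.75
ee_pos: [0.6058, 0.1364, 0.0511]
eef_rot: [1.0, 0.016, -0.001, -0.0]
ft_force: [-24.5, -2.2, 16.3]
width: 0.0868
```

It reached the rail: the force jumped to 32 N and the tool stalled at x=0.606, close to the predicted 0.6075. I'll back off and check.

Call:
apply_moves([
  {"translation": [-0.006, 0, 0], "turn": [0, 0, 0], "hand": 0.087},
  {"translation": [-0.02, 0, 0], "turn": [0, 0, 0], "hand": 0.087},
  {"translation": [-0.03, 0, 0.03], "turn": [0, 0, 0], "hand": 0.087},
  {"translation": [-0.03, 0, 0.045], "turn": [0, 0, 0], "hand": 0.087},
  {"translation": [-0.04, 0, 0.045], "turn": [0, 0, 0], "hand": 0.087},
])

```text
time: 18.25
ee_pos: [0.488, 0.135, 0.1601]
eef_rot: [1.0, 0.015, -0.001, -0.0]
ft_force: [0.7, 0.2, 1.5]
width: 0.087
```

Call:
apply_moves([
  {"translation": [-0.04, 0, 0.03], "turn": [0, 0, 0], "hand": 0.087},
  {"translation": [-0.04, 0, 0.03], "turn": [0, 0, 0], "hand": 0.087},
  {"translation": [0, 0, 0], "turn": [0, 0, 0], "hand": 0.087},
  {"translation": [0, 0, 0], "turn": [0, 0, 0], "hand": 0.087},
])

```text
time: 18.65
ee_pos: [0.4095, 0.1363, 0.2288]
eef_rot: [1.0, 0.015, 0.009, -0.001]
ft_force: [0.6, 0.0, -1.1]
width: 0.0868
```

```bash
python3 st.py
python3 - <<'E'
from h import *
for n in('scene','top'):
    im=camera(n);H,S,V=cv2.split(cv2.cvtColor(im,cv2.COLOR_RGB2HSV))
    blue=((abs(H.astype(int)-115)<14)&(S>120)).astype(np.uint8)
    q=proj(box(.667,.135,0.03,(.1,.16,.09)),n); u0,v0=q.min(0).astype(int)-12; u1,v1=q.max(0).astype(int)+12
    print(n,'L',fit(roimask(blue,u0,u1,v0,v1),n,(.1,.16,.09),(.665,.135,0.03)))
    if n=='scene':
        print('R',fit(roimask(blue,175,255,140,220),n,(.09,.16,.1),(.444,-.137,0.),.005))
        cv2.imwrite("pics/s8.png",cv2.resize(im[130:350,90:390,::-1],None,fx=2.6,fy=2.6,interpolation=cv2.INTER_CUBIC))
E
```

```text
q [ 0.08 -0.09 -0.48  1.94 -0.04  1.27 -1.93] z [ 0.02  0.   -1.  ] n [ 0.03 -1.   -0.  ] TCP [0.4095 0.1363 0.2288] T [0.4097 0.1363 0.2148] in [0.4084 0.1796 0.2149] out [0.411  0.0929 0.2148] [ 0.6  0.  -1.1] 18.65
scene L (array([0.66396137, 0.13632626, 0.03425979]), np.float64(128.51736450195312), np.uint64(3331))
R (array([ 0.44664442, -0.14008229, -0.00292051]), np.float64(71.67438507080078), np.uint64(2725))
top L (array([0.66497693, 0.1406256 , 0.02966273]), np.float64(60.92592239379883), np.uint64(1609))
```

View pics/s8.png

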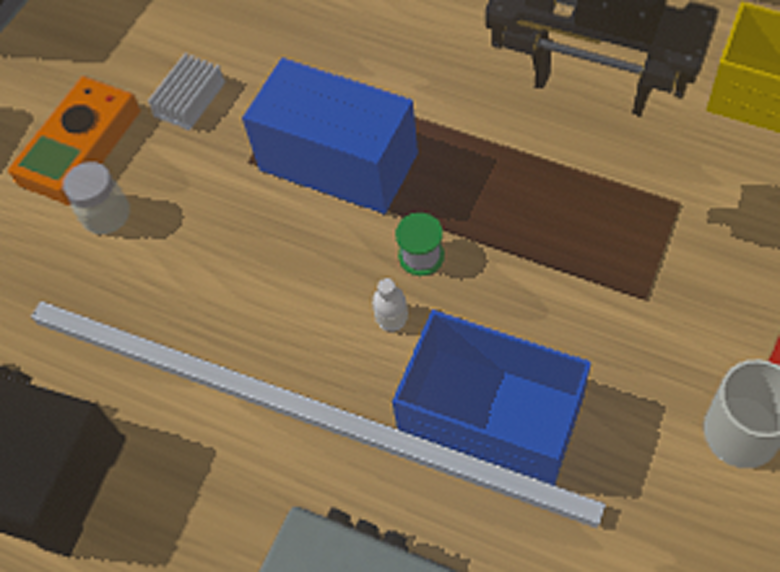

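The stamped tray sits flat and parallel against the rail (front edge from (397,425) to (555,480)). The unstamped tray is still on its side on the board, and the bystanders are where they were.

```bash
python3 -c "
from bench import order
print(order.close_job())"
```

```text
the job is handed in; nothing more can be done
None
```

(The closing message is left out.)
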